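# Slide the tomato tray into its carrier and snap the lock cap on

### The arm

A 6-joint arm with a two-finger parallel gripper is mounted at the origin on the work surface. World frame = base frame: x ahead of the robot, y to its left, z up, the work surface at z = 0. Lengths are in m, angles in rad, forces in N, time in s.
With the tool pointing down it reaches from about 0.25 to 0.775 m from the base axis. Payload 4 kg.
Tool frame: the origin (TCP) lies at the centre of the arm's flange, where the gripper is bolted on; the fingertips stand 199 mm ahead of it and the grasp point (between the pads) lies 180 mm ahead of it (robot.tcp_to_tips is the z of the fingertips in the tool frame, in m); z points along the fingers, y is the line along which they close (so a half turn about z gives the same grasp; the last joint's range is limited). The gripper opens to 94 mm and grips with 3 to 60 N. Pads are 16 mm wide; open, the fingers measure 119 mm over their backs; the gripper's body (75 mm by 177 mm) begins 78 mm behind the grasp point.
Start: joints at [-1.344, 0.087, 1.371, -0, 1.684, -0.103], TCP at [0.178, -0.52, 0.405] pointing down, gripper open.
Joint ranges: [-3.1, 3.1], [-0.76, 2.03], [0.27, 2.55], [-1.08, 4.22], [0.17, 2.65], [-2.57, 2.57]. Speed limits (rad/s): [2.79, 2.79, 3.14, 3.14, 3.14, 3.14].

### API

Orientations are given as [roll, pitch, yaw] about the fixed x, y, z axes, in that order (R = Rz(yaw) Ry(pitch) Rx(roll)).
In Python, from bench import robot gives the robot as it stands.
- The arm moves only by the tool play_rows, never from a script. Its arguments are lists of equal length, an entry for each row: "translation": the shift along the tool's x, y, z scaled (see below), a list of three; "twist": the turn, a rotation vector about the tool's x, y, z scaled (see below), a list of three; "gripper": the opening, from -1 (shut) to 1 (fully open). A call has 1 to 8 rows; each row shifts and turns the commanded pose from where the row before left it, along the tool's axes as they then stand; what a row does not reach is not made up. The controller multiplies each number of a shift by 0.04 m and each number of a turn by 0.1 rad. A row lasts 1/10 s, in which the tool goes at most 50 mm and 8.59 degrees, less where a joint would pass 70% of its speed; a pose out of reach is approached as far as the arm can. A call with a number of a shift or a turn outside -1 to 1 is refused whole. A call with a gripper value outside its range is refused whole. The fingers move at their own pace and stop on an object; the grip force is fixed at half the most. Time passes only in rows, so rows that do not move let the fingers close. It gives the time, the measured TCP pose, the force, the opening and the grip force at its end, in the units of the state.
- robot.get_obs(): the state, without advancing time (a new reading comes with each control period).
- robot.snapshot(name): name is "side" or "top"; returns the picture (480x640x3 uint8, red, green, blue); there is no depth.
- robot.camera_model(name): a dict with "camera_matrix" (3x3 intrinsics, pixels), "rvec" (rotation vector, rad) and "tvec" (3), from world to camera coordinates, as OpenCV has them. Camera axes: x right, y down, z forward; pixel columns grow to the right and rows downward; lengths in m; the calibration is good to about 2 mm. A picture is of the moment at which its call begins. camera_model takes no time and is no camera call.
- robot.close_job(): hands the job in; it is judged then, once.
Trained networks look in the newest picture that a camera, given by its name, has taken for a name from the list of things; names that differ only in an ending like _2 or _b are one class to them, and where a whole thing is asked for, a point or a joint stands for the part that bears it (a point fixed in the world has none). Each returns a list of dicts, best first, with "score" (0 to 1); they miss things now and then, are a little off and sometimes report something else, mostly with a low value. They report only what shows in the picture. A call takes as long as a camera call. They do not tell look-alikes from the thing itself.
- robot.recognise(name, camera): "centre" ([x, y, z] in m, in world coordinates, good to about 4 mm: the middle of the surface that is visible of it).
- robot.spot_point(name, camera): "centre" ([x, y, z] in m, in world coordinates, good to about 4 mm: a listed point, or the origin of a listed thing).
The state is a dict: "time": time; "joint_positions": joint angles; "qvel": joint speeds; "joint_torque": joint torques, N m; "tool_pos": TCP position; "ee_rot": TCP orientation; "wrist_force": force on the tool from outside, world axes, zero at the start; "wrist_torque": the same for the moment, N m; "width": finger opening in m; "finger_force": force on a finger pad.
Only numpy, scipy, OpenCV 4.12 (cv2) and the standard library are available. Lean on these libraries where they do the work, as an engineer would, in place of code of your own. Each camera call takes 0.05 s, during which the arm holds its last target. There are 200 camera calls.

### The job

Slide the steel tray with the tomato halves fully home into the slot of the metal tray carrier, then press the white lock cap (the one with the hollow hub, not the flat jar lid) down onto the carrier's stud until it clicks past the nibs and its flange sits flat on the stud's shoulder, which locks the tray in. Do not let up after the click: keep pushing the cap down firmly (about 10 N) and finish while still holding and pressing it. Keep the tomatoes in the tray and leave everything else on the counter where it is.

Things in the scene. Friction and masses are not known exactly. Their poses are not given: they have to be found in the camera images.
- tray_mid (a point): Centre, 14 mm above the counter, of the loose steel tray (about 0.4 kg, varies), 130 long (its x), 120 wide (its y), 28 high, open on top. Its x axis points to the leading end, which enters the slot first (corners bevelled). At the other end (x -65 to -71) stands a front plate 156 wide, 47 high, with a handle fin on it. It slides on the counter; lifted by the fin it would tip.
- tray_grip (a point): Centre of the tray's handle fin, at tray x -91, 32 above the counter: an upright fin 12 thick (across tray y), 40 long (along tray x, from -71 to -111), from 12 to 52 above the counter. Pinch it from above across tray y. Axes as the tray's.
- half_a_mid (a point): Centre of a loose tomato half, a red dome 50 across and 23 high, lying flat side down in the leading half of the tray.
- half_b_mid (a point): Centre of the other, like tomato half, in the handle half of the tray.
- carrier: Aluminium tray carrier fixed to the counter; place and heading vary. Origin on the counter, mid-slot. Side walls 126 mm apart inside, 146 outside, 44 high, with lips reaching 8 inward at the top; back wall at x = +70. No floor. The mouth faces its -x, at x = -65, flared by some 5 a side. The tray slides in along +x until its front plate meets the wall ends. Carries the stud.
- slot_home (a point): Where the point tray_mid must come to when the tray is fully home, 14 above the counter; x axis = direction of sliding in, axes as the carrier's.
- stud_shoulder (a point): Centre of the stud's shoulder, 20 mm above the counter at carrier (-99, -102): flat top of a boss 26 across, on which the cap's flange comes to sit. Axes as the carrier's. It lies outside the tray's path, but the seated cap's flange reaches in front of the tray's front plate with 4 mm to spare, so the cap goes down only when the tray is home.
- stud_top (a point): Top of the fixed upright stud, 50 mm above the counter, 30 above stud_shoulder: 19 across, its last 10 tapering to 10. Two rounded black spring nibs, centred 32 above the counter, bulge to 28 across along carrier y. Pressing the cap over them takes some 6 to 12 N, from 17 above the shoulder; about 10 above it the force drops, the nibs then snap over the cap's lip, drawing it down.
- cap_mid (a point): Centre (19 mm above the underside) of the loose white lock cap, about 40 g, standing open side down, z up: flange 68 across, 5 thick, at the bottom; hub 38 across from there to its flat closed top at 38. Mouth in the underside 22 across, 5 deep; wider chamber above, up to 32. Take it by the hub, fingertips above the flange. Any heading fits. Seated: 19 above stud_shoulder.
- cap: The same cap, origin at the centre of its underside.
- jar_lid: Bystander: flat white plastic jar lid, 68 in diameter, 17 high, no hub; may stand at either of two places, the cap at the other. Origin at the centre of its underside.
- bowl: Bystander: small white bowl, 90 across, 45 high, origin underneath.
- shaker: Bystander: small glass jar with steel cap, 40 across, 85 high, origin underneath.
- tomato: Bystander: whole tomato, 66 across, 54 high, origin underneath.
- spatula: Bystander: spatula some 250 long lying flat on the counter, to the right of the cap and lid.
Things that resemble listed ones, but are neither listed nor needed, are in the scene too. Leave any green look-alike of the part that bears tray_mid alone. What is shaped like the cap but yellow is not meant.

How it is judged:
By the outcome, as a careful person would: the job done as asked, in the order asked, and still so for the second after the job is handed in, while the arm keeps its last pose, push and grip.
It also fails if it takes over 72 s, if anything falls off the work surface, if the arm or the gripper's body presses on something with over 40 N, if the wrist force passes 120 N, or if a joint passes its speed limit or range.

## Working session

There is one attempt and no reset: what is moved stays moved. The work goes in short steps, Python scripts to look and compute and a tool call to move; the robot and the scene stay as the last step left them, time stands still between calls to the robot, and variables do not carry over. Pictures are saved under pics/ and viewed, at most 10 in all, crops included, and the job is handed in when it is done.

Besides the shell and the picture viewer there is one more tool, called after ">>>" as name(argument=value, ...) on one line, values as JSON. play_rows: Moves the arm, as the interface text tells. Its arguments: {"type":"object","properties":{"translation":{"type":"array","items":{"type":"array","items":{"type":"number","minimum":-1,"maximum":1}}},"twist":{"type":"array","items":{"type":"array","items":{"type":"number","minimum":-1,"maximum":1}}},"gripper":{"type":"array","items":{"type":"number"}}},"required":["translation","twist","gripper"]}

```bash
ls; mkdir -p pics; cat > h.py <<'E'
import numpy as np, cv2
from bench import robot
from scipy.spatial.transform import Rotation as R
def snap(cam,fn=None):
    im=robot.snapshot(cam)
    if fn: cv2.imwrite('pics/'+fn,im[:,:,::-1])
    return im
def proj(cam,P):
    m=robot.camera_model(cam); K=np.array(m['camera_matrix'],float)
    return cv2.projectPoints(np.atleast_2d(np.array(P,float)),np.array(m['rvec'],float),np.array(m['tvec'],float),K,None)[0][:,0]
def unproj(cam,px,z):
    m=robot.camera_model(cam); K=np.array(m['camera_matrix'],float); r=cv2.Rodrigues(np.array(m['rvec'],float))[0]; t=np.array(m['tvec'],float).ravel()
    C=-r.T@t; out=[]
    for p in np.atleast_2d(px):
        d=r.T@np.linalg.inv(K)@[p[0],p[1],1]; out.append(C+d*(z-C[2])/d[2])
    return np.array(out)
E
python3 - <<'E'
from h import *
for c in ['top','side']:
    snap(c,c+'1.png')
    m=robot.camera_model(c); r=cv2.Rodrigues(np.array(m['rvec'],float))[0]; print(c,(-r.T@np.array(m['tvec']).ravel()).round(3))
    for n in ['tray_mid','tray_grip','slot_home','stud_shoulder','stud_top','cap_mid','jar_lid','half_a_mid','half_b_mid','carrier']:
        for d in robot.spot_point(n,c): print(n,np.round(d['centre'],3),round(d['score'],2),proj(c,d['centre']).round(0)[0])
print(robot.get_obs())
E
```

```text
pics
top [ 0.396 -0.128  0.863]
tray_mid [ 0.571 -0.069  0.012] 0.87 [282. 227.]
tray_mid [ 0.348 -0.043  0.013] 0.6 [263. 349.]
tray_grip [ 0.284 -0.104  0.037] 0.71 [295. 389.]
tray_grip [ 0.543 -0.159  0.038] 0.7 [331. 240.]
stud_shoulder [0.659 0.138 0.021] 0.93 [174. 177.]
stud_top [0.659 0.143 0.05 ] 0.86 [166. 172.]
cap_mid [ 0.355 -0.282  0.015] 0.94 [397. 348.]
cap_mid [ 0.464 -0.292  0.02 ] 0.59 [402. 286.]
cap_mid [ 0.736 -0.011  0.003] 0.4 [256. 144.]
jar_lid [ 0.614 -0.29   0.004] 0.97 [398. 209.]
half_a_mid [ 0.595 -0.047  0.019] 0.66 [270. 213.]
half_b_mid [ 0.553 -0.099  0.018] 0.58 [298. 236.]
side [0.498 0.621 0.891]
tray_mid [ 0.567 -0.074  0.013] 0.78 [310. 277.]
tray_mid [ 0.35  -0.046  0.014] 0.65 [412. 294.]
tray_grip [ 0.28  -0.107  0.032] 0.64 [445. 269.]
tray_grip [ 0.544 -0.157  0.035] 0.63 [324. 242.]
stud_shoulder [0.66  0.146 0.018] 0.58 [249. 362.]
stud_top [0.661 0.142 0.052] 0.82 [247. 352.]
stud_top [ 0.615 -0.289 -0.002] 0.3 [299. 210.]
cap_mid [ 0.463 -0.294  0.02 ] 0.83 [362. 207.]
cap_mid [ 0.352 -0.28   0.02 ] 0.72 [408. 214.]
cap_mid [ 0.558 -0
[... 265 characters left out ...]
379.]
{'time': 1.1, 'joint_positions': array([-1.34408975e+00,  8.72012041e-02,  1.37071662e+00,  3.14566134e-05,
        1.68355902e+00, -1.03124462e-01]), 'qvel': array([-0.00128092,  0.00117762,  0.00027134,  0.00126968,  0.00024889,
       -0.00063816]), 'joint_torque': array([ 1.20061039e-03, -3.40052068e+01, -3.02599812e+01,  7.20235496e-02,
        2.36970198e-02,  1.41669290e-05]), 'tool_pos': array([ 0.17812402, -0.52036146,  0.40469677]), 'ee_rot': array([ 3.14147424e+00, -1.91689953e-05,  3.29834582e-01]), 'wrist_force': array([ 1.32919279, -0.5229047 ,  0.09501374]), 'wrist_torque': array([ 0.00419607,  0.06480006, -0.02460744]), 'finger_force': 0.0, 'width': 0.09367674402641234}
```

View pics/top1.png

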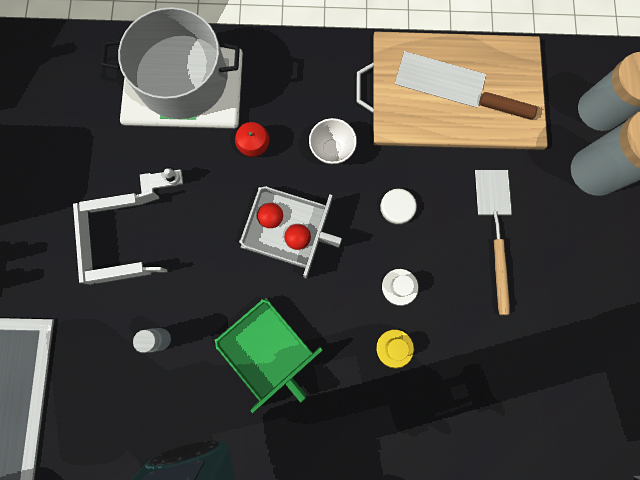

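View pics/side1.png

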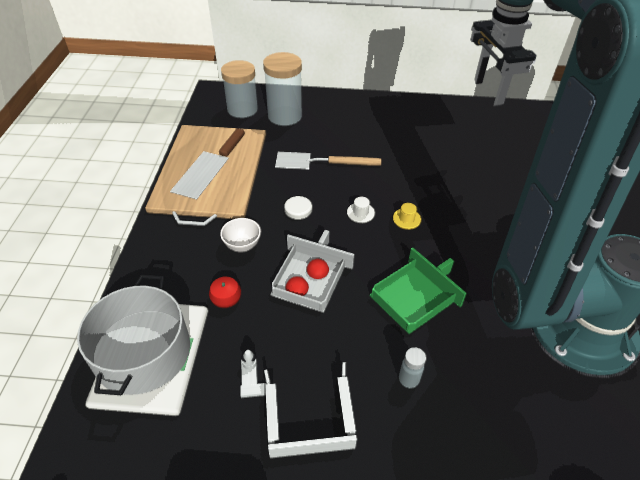

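The top view shows the steel tray at (282,227) with its fin at (331,240), and the carrier at (80–165,180–280) with the mouth facing right and the stud at (168,174).

Things that could be confused:
- **Cap:** the white hubbed cap at (402,287) is the one I want. The flat lid (398,206) and the yellow cap (396,348) are not.
- **Tray:** the steel tray (282,227) is the one I want. The green tray (265,350) is not.

Next I'll check these choices in one close crop.

```bash
python3 - <<'E'
import cv2,numpy as np
t=cv2.imread('pics/top1.png'); s=cv2.imread('pics/side1.png')
def c(im,x,y,w,h,k): return cv2.resize(im[y:y+h,x:x+w],None,fx=k,fy=k,interpolation=cv2.INTER_CUBIC)
# each 400x300
a=c(t,65,160,133,130,3); b=c(t,230,175,130,110,3); d=c(t,370,180,70,100+90,3)
o=np.zeros((600,800,3),np.uint8)
for im,x,y in((c(t,66,162,128,128,3),0,0),(c(t,232,178,120,106,3),400,0)):
    o[y:y+im.shape[0],x:x+im.shape[1]]=im
im=c(t,370,260,64,64,3); o[400:592,0:192]=im
im=c(s,232,340,133,88+30,2); im=c(s,236,342,124,118,2); o[330:330+236,200:448]=im
im=c(s,265,228,92,88,3); o[330:330+264,460:736]=im
cv2.imwrite('pics/crop1.png',o)
E
```

```text
(no output)
```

View pics/crop1.png

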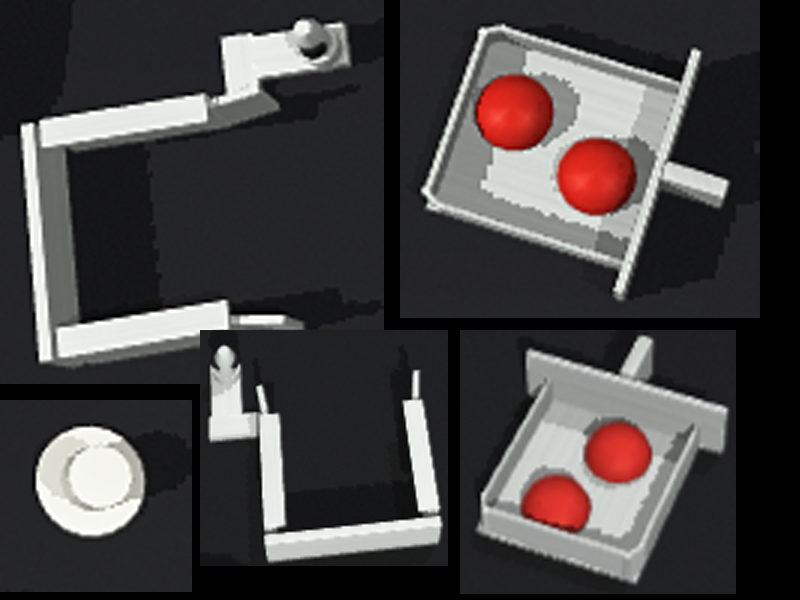

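The crop confirms both choices: a white flange with a hub (the cap at top pixel ~(399,286)), and a steel tray holding two halves with the fin at the right. Now the carrier and tray headings from pixel corners.

```bash
python3 - <<'E'
from h import *
def src(p,x0,y0,k): return (np.array(p,float)+.5)/k-.5+[x0,y0]
def L(name,p,cam,x0,y0,k,z):
    w=unproj(cam,src(p,x0,y0,k),z); v=w[1]-w[0]
    print(name,w[:,:2].round(4).tolist(),'len',np.linalg.norm(v).round(4),'ang',np.degrees(np.arctan2(v[1],v[0])).round(1)); return w
L('back outer top',[(22,125),(42,362)],'top',66,162,3,.044)
L('back inner top',[(36,122),(56,358)],'top',66,162,3,.044)
L('upper lip out top',[(208,95),(42,122)],'top',66,162,3,.044)
L('lower lip inner top',[(227,301),(56,330)],'top',66,162,3,.044)
L('side: back outer top',[(266-200,546-330),(440-200,524-330)],'side',236,342,2,.044)
L('side: right lip outer',[(422-200,401-330),(440-200,512-330)],'side',236,342,2,.044)
L('side: left lip outer',[(261-200,415-330),(267-200,528-330)],'side',236,342,2,.044)
L('side: plate top',[(527-460,350-330),(727-460,410-330)],'side',265,228,3,.047)
L('plate top outer',[(697-400,50),(620-400,298)],'top',232,178,3,.047)
L('tray side up rim',[(683-400,84),(505-400,28)],'top',232,178,3,.028)
L('tray side low rim',[(622-400,265),(438-400,206)],'top',232,178,3,.028)
L('fin top',[(726-400,190),(662-400,170)],'top',232,178,3,.052)
L('cap hub top',[(65,477),(132,477)],'top',370,260-400/3,3,.038)
for i in range(2):
  for n in ['cap','carrier','slot_home','bowl','shaker','tomato']:
    for c in ['top','side']:
        for d in robot.spot_point(n,c)[:2]: print(n,c,np.round(d['centre'],3),round(d['score'],2))
  break
E
```

```text
back outer top [[0.598, 0.3075], [0.4561, 0.279]] len 0.1447 ang -168.6
back inner top [[0.6001, 0.2994], [0.4586, 0.2712]] len 0.1443 ang -168.7
upper lip out top [[0.6196, 0.1981], [0.6002, 0.2958]] len 0.0996 ang 101.3
lower lip inner top [[0.4944, 0.1751], [0.4749, 0.2731]] len 0.0999 ang 101.2
side: back outer top [[0.5964, 0.3129], [0.4566, 0.2828]] len 0.1429 ang -167.8
side: right lip outer [[0.477, 0.1733], [0.457, 0.2728]] len 0.1015 ang 101.3
side: left lip outer [[0.6179, 0.1994], [0.5977, 0.2983]] len 0.1009 ang 101.5
side: plate top [[0.6268, -0.1607], [0.4767, -0.1161]] len 0.1565 ang 163.4
plate top outer [[0.6264, -0.1578], [0.4743, -0.1151]] len 0.1579 ang 164.3
tray side up rim [[0.6097, -0.1502], [0.6427, -0.0386]] len 0.1163 ang 73.5
tray side low rim [[0.4961, -0.1155], [0.5295, -0.0028]] len 0.1175 ang 73.5
fin top [[0.5394, -0.1763], [0.5506, -0.138]] len 0.0398 ang 73.8
cap hub top [[0.4639, -0.2692], [0.4649, -0.3091]] len 0.04 ang -88.7
cap top [ 0.466 -0.295  0.001] 0.94
cap top [ 0.353 -0.28  -0.003] 0.81
cap side [ 0.468 -0.289 -0.003] 0.9
cap side [ 0.354 -0.283 -0.001] 0.75
carrier side [0.353 0.143 0.001] 0.2
bowl top [ 0.733 -0.156  0.001] 0.96
shaker top [0.359 0.146 0.002] 0.88
shaker side [0.354 0.142 0.   ] 0.91
tomato top [ 0.734 -0.009  0.001] 0.83
tomato top [ 0.571 -0.071  0.014] 0.73
tomato side [ 0.738 -0.004 -0.002] 0.58
```

```bash
cat >> h.py <<'E'
def pose():
    o=robot.get_obs(); return np.array(o['tool_pos']),np.array(o['ee_rot'])[2]
def rows(start,goal,n):
    """start/goal=(xyz,yaw deg), tool down: tool-frame rows"""
    p0,y0=np.array(start[0],float),np.radians(start[1]); p1,y1=np.array(goal[0],float),np.radians(goal[1])
    dy=(y1-y0)/n; out=[]
    for i in range(n):
        r=(R.from_euler('z',y0+i*dy)*R.from_euler('x',np.pi)); out.append((r.inv().apply((p1-p0)/n)/.04).round(3).tolist())
    print('n',n,'tw',round(-dy/.1,3)); print(out)
E
python3 - <<'E'
from h import *
p,y=pose(); print(p,np.degrees(y),robot.get_obs()['time'])
rows((p,np.degrees(y)),([.545,-.157,.285],73.6),16)
E
```

```text
[ 0.1780928  -0.52035541  0.40469119] 18.894722809059743 1.7
n 16 tw -0.597
[[0.726, -0.352, 0.187], [0.746, -0.308, 0.187], [0.763, -0.263, 0.187], [0.777, -0.217, 0.187], [0.789, -0.17, 0.187], [0.797, -0.122, 0.187], [0.803, -0.075, 0.187], [0.806, -0.027, 0.187], [0.807, 0.021, 0.187], [0.804, 0.07, 0.187], [0.798, 0.117, 0.187], [0.79, 0.165, 0.187], [0.779, 0.212, 0.187], [0.765, 0.258, 0.187], [0.748, 0.303, 0.187], [0.728, 0.347, 0.187]]
```

>>> play_rows(translation=[[0.73,-0.35,0.19],[0.75,-0.31,0.19],[0.76,-0.26,0.19],[0.78,-0.22,0.19],[0.79,-0.17,0.19],[0.8,-0.12,0.19],[0.8,-0.07,0.19],[0.81,-0.03,0.19]], twist=[[0,0,-0.6],[0,0,-0.6],[0,0,-0.6],[0,0,-0.6],[0,0,-0.6],[0,0,-0.6],[0,0,-0.6],[0,0,-0.6]], gripper=[1,1,1,1,1,1,1,1])

```text
time: 2.5
tool_pos: [0.3626, -0.3373, 0.3438]
ee_rot: [3.141, 0.0, 0.812]
wrist_force: [0.0, -0.3, -0.1]
width: 0.0939
finger_force: 0.0
```

>>> play_rows(translation=[[0.81,0.02,0.19],[0.8,0.07,0.19],[0.8,0.12,0.19],[0.79,0.16,0.19],[0.78,0.21,0.19],[0.77,0.26,0.19],[0.75,0.3,0.19],[0.73,0.35,0.19]], twist=[[0,0,-0.6],[0,0,-0.6],[0,0,-0.6],[0,0,-0.6],[0,0,-0.6],[0,0,-0.6],[0,0,-0.6],[0,0,-0.55]], gripper=[1,1,1,1,1,1,0.4,0.2])

```text
time: 3.3
tool_pos: [0.5456, -0.1544, 0.2829]
ee_rot: [3.141, 0.0, 1.287]
wrist_force: [0.3, -0.9, -0.7]
width: 0.0815
finger_force: 0.0
```

```bash
python3 - <<'E'
from h import *
print(robot.get_obs()['qvel'].round(3))
im=snap('side'); im2=snap('top')
o=np.hstack([cv2.resize(i,None,fx=.0+2.,fy=2.) [y:y+500,x:x+400] for i,x,y in((im,470,300),(im2,470,300))])
cv2.imwrite('pics/app.png',o[:,:,::-1])
p,y=pose(); print(p,np.degrees(y)); o=robot.get_obs(); print(o['time'],o['width'],o['ee_rot'],o['wrist_force'])
rows((p,np.degrees(y)),([.545,-.157,.214],73.6),4)
E
```

```text
[ 0.534  0.382 -0.283 -0.001 -0.104 -0.008]
[ 0.54626892 -0.15283926  0.28157599] 73.88698839001736
3.4 0.07335901429407737 [-3.13979097e+00 -1.55175337e-03  1.28957122e+00] [-0.09820236  0.48877097 -0.3916468 ]
n 4 tw 0.013
[[-0.027, -0.0, 0.422], [-0.027, -0.0, 0.422], [-0.027, -0.0, 0.422], [-0.027, -0.0, 0.422]]
```

View pics/app.png

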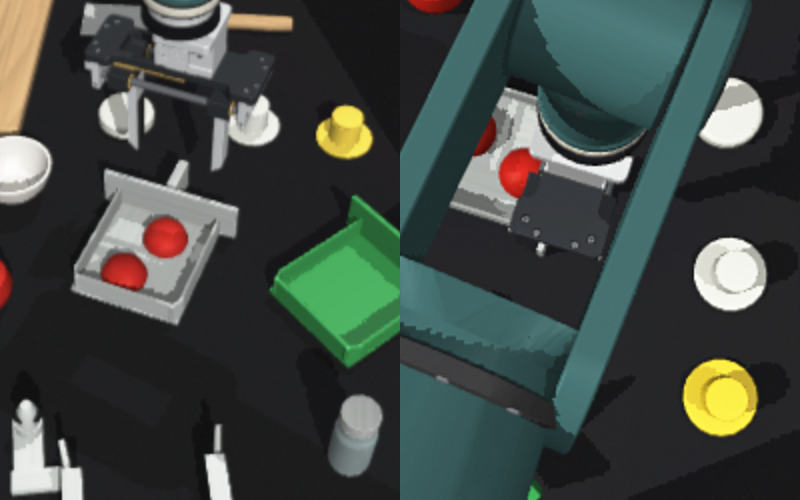

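The open fingers straddle the fin: fin top at about (178,170) in the left panel, fingers at x≈135 and 218. Going down to grip.

>>> play_rows(translation=[[-0.05,0,0.45],[-0.05,0,0.45],[0,0,0.45],[0,0,0.34],[0,0,0],[0,0,0],[0,0,0],[0,0,0]], twist=[[0,0,0],[0,0,0],[0,0,0],[0,0,0],[0,0,0],[0,0,0],[0,0,0],[0,0,0]], gripper=[0.2,0.2,0.2,0.2,0.2,-1,-1,-1])

```text
time: 4.2
tool_pos: [0.544, -0.1595, 0.2168]
ee_rot: [3.139, 0.0, 1.285]
wrist_force: [0.3, -0.5, 0.3]
width: 0.0357
finger_force: 0.0
```

>>> play_rows(translation=[[0,0,0],[0,0,0],[0,0,0],[0,0,0]], twist=[[0,0,0],[0,0,0],[0,0,0],[0,0,0]], gripper=[-1,-1,-1,-1])

```text
time: 4.6
tool_pos: [0.5437, -0.1593, 0.2157]
ee_rot: [3.141, 0.0, 1.285]
wrist_force: [-0.6, 0.6, 0.2]
width: 0.0119
finger_force: 30.0
```

```bash
python3 - <<'E'
from h import *
p,y=pose(); print(p,np.degrees(y)); o=robot.get_obs(); print(o['time'],o['width'],o['finger_force'],o['wrist_force'])
# path: tray mid from M0 to aligned pre-mouth, tcp kept 91 behind (use actual offset along tray x)
y0=np.degrees(y); a=np.radians(y0); off=0.091
O=np.array([.541,.219]); H=101.3; u=lambda d:np.array([np.cos(np.radians(d)),np.sin(np.radians(d))])
M0=p[:2]+off*u(y0); M1=O-.165*u(H); print(M0,M1)
n=16; q=p.copy(); yy=y0
for i in range(1,n+1):
    s=i/n; yn=y0+(H-y0)*s; M=M0+(M1-M0)*s; t=np.r_[M-off*u(yn),p[2]]
    print('[%.2f, %.2f, 0]'%tuple((R.from_euler('z',yy,degrees=True)*R.from_euler('x',np.pi)).inv().apply(t-q)[:2]/.04),round(-np.radians(yn-yy)/.1,3),t.round(3)); q=t;yy=yn
E
```

```text
[ 0.54366887 -0.1593059   0.21571946] 73.6192198169697
4.6 0.011886564251896981 30.000211894512177 [-0.60973769  0.61583191  0.24753121]
[ 0.56933265 -0.07199972] [0.57333111 0.05719858]
[0.20, 0.02, 0] -0.302 [ 0.547 -0.152  0.216]
[0.20, 0.02, 0] -0.302 [ 0.549 -0.145  0.216]
[0.20, 0.03, 0] -0.302 [ 0.552 -0.137  0.216]
[0.20, 0.04, 0] -0.302 [ 0.555 -0.129  0.216]
[0.20, 0.04, 0] -0.302 [ 0.558 -0.122  0.216]
[0.20, 0.05, 0] -0.302 [ 0.561 -0.114  0.216]
[0.20, 0.05, 0] -0.302 [ 0.564 -0.106  0.216]
[0.20, 0.06, 0] -0.302 [ 0.567 -0.098  0.216]
[0.20, 0.07, 0] -0.302 [ 0.57  -0.09   0.216]
[0.20, 0.07, 0] -0.302 [ 0.573 -0.082  0.216]
[0.20, 0.08, 0] -0.302 [ 0.576 -0.074  0.216]
[0.20, 0.08, 0] -0.302 [ 0.579 -0.066  0.216]
[0.20, 0.09, 0] -0.302 [ 0.582 -0.058  0.216]
[0.20, 0.10, 0] -0.302 [ 0.585 -0.049  0.216]
[0.20, 0.10, 0] -0.302 [ 0.588 -0.041  0.216]
[0.20, 0.11, 0] -0.302 [ 0.591 -0.032  0.216]
```

>>> play_rows(translation=[[0.2,0.02,0],[0.2,0.02,0],[0.2,0.03,0],[0.2,0.04,0],[0.2,0.04,0],[0.2,0.05,0],[0.2,0.05,0],[0.2,0.06,0]], twist=[[0,0,-0.3],[0,0,-0.3],[0,0,-0.3],[0,0,-0.3],[0,0,-0.3],[0,0,-0.3],[0,0,-0.3],[0,0,-0.3]], gripper=[-1,-1,-1,-1,-1,-1,-1,-1])

```text
time: 5.4
tool_pos: [0.5676, -0.0979, 0.2158]
ee_rot: [3.141, 0.001, 1.527]
wrist_force: [0.4, -5.0, 2.8]
width: 0.0121
finger_force: 30.0
```

>>> play_rows(translation=[[0.2,0.07,0],[0.2,0.07,0],[0.2,0.08,0],[0.2,0.08,0],[0.2,0.09,0],[0.2,0.1,0],[0.2,0.1,0],[0.2,0.11,0]], twist=[[0,0,-0.3],[0,0,-0.3],[0,0,-0.3],[0,0,-0.3],[0,0,-0.3],[0,0,-0.3],[0,0,-0.3],[0,0,-0.3]], gripper=[-1,-1,-1,-1,-1,-1,-1,-1])

```text
time: 6.2
tool_pos: [0.5917, -0.0324, 0.2158]
ee_rot: [3.142, 0.001, 1.767]
wrist_force: [0.1, -5.7, 2.9]
width: 0.0117
finger_force: 30.0
```

```bash
python3 - <<'E'
from h import *
im=snap('side'); im2=snap('top')
p,y=pose(); print(p,np.degrees(y)); o=robot.get_obs(); print(o['time'],o['width'],o['finger_force'],o['wrist_force'])
for c in ['side','top']:
  for n in ['tray_mid','half_a_mid','stud_top','stud_shoulder','slot_home']:
    print(c,n,[(np.round(d['centre'],3),round(d['score'],2)) for d in robot.spot_point(n,c)[:2]])
a=cv2.resize(im[220:420,220:400],None,fx=3,fy=3,interpolation=cv2.INTER_CUBIC)
cv2.imwrite('pics/align.png',a[:,:,::-1])
E
```

```text
[ 0.59184524 -0.03123678  0.21570158] 101.27108783385249
6.3 0.011858072952085937 30.005413591861725 [ 1.66733392 -0.89311735  3.55672864]
side tray_mid [(array([0.572, 0.054, 0.016]), 0.92), (array([ 0.347, -0.043,  0.013]), 0.86)]
side half_a_mid []
side stud_top [(array([0.661, 0.14 , 0.046]), 0.56)]
side stud_shoulder [(array([0.657, 0.142, 0.022]), 0.57), (array([0.57 , 0.024, 0.014]), 0.42)]
side slot_home [(array([0.658, 0.144, 0.019]), 0.36)]
top tray_mid [(array([0.575, 0.06 , 0.016]), 0.88)]
top half_a_mid [(array([0.583, 0.092, 0.018]), 0.57)]
top stud_top [(array([ 0.463, -0.293, -0.002]), 0.58)]
top stud_shoulder [(array([ 0.556, -0.475,  0.002]), 0.72), (array([ 0.468, -0.291,  0.021]), 0.23)]
top slot_home []
```

View pics/align.png

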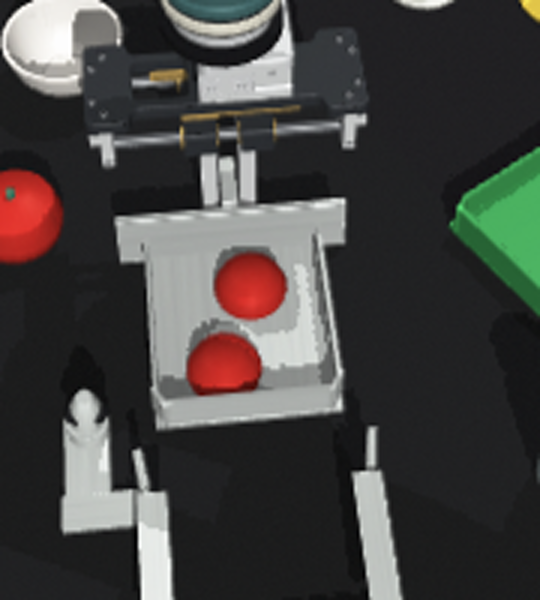

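The tray stands just before the mouth: leading rim at (158–340, ~400), flare tips at (138,450) and (372,428), both tomatoes in the tray. Next I'll work out the lateral and angular error relative to the carrier in the same camera.

```bash
python3 - <<'E'
from h import *
S=lambda p:(np.array(p,float)+.5)/3-.5+[220,220]
O=np.array([.541,.219]);h=np.radians(101.3);u=np.array([np.cos(h),np.sin(h)]);v=np.array([-u[1],u[0]])
def C(n,p,z):
    w=unproj('side',S(p),z)[:,:2]-O; print(n,np.c_[w@u,w@v].round(4).tolist())
C('plate top outer/front',[(116,218),(345,199)],.047)
C('lead corners rim',[(158,402),(341,378)],.028)
C('side inner plate joint',[(145,250),(318,235)],.028)
C('flare tips',[(135,450),(377,428)],.044)
C('lips inner start',[(165,492),(384,471)],.044)
C('lips outer start',[(138,494),(354,473)],.044)
C('stud top',[(85,393)],.05)
E
```

```text
plate top outer/front [[-0.2354, -0.0783], [-0.2354, 0.0767]]
lead corners rim [[-0.1036, -0.0581], [-0.1085, 0.058]]
side inner plate joint [[-0.2208, -0.0608], [-0.221, 0.0569]]
flare tips [[-0.0631, -0.0731], [-0.0621, 0.0735]]
lips inner start [[-0.0338, -0.0568], [-0.0332, 0.0735]]
lips outer start [[-0.0342, -0.0726], [-0.0339, 0.0556]]
stud top [[-0.1018, -0.1016]]
```

>>> play_rows(translation=[[0.2,0,0],[0.22,0,0],[0.22,0,0],[0.22,0,0],[0.22,0,0],[0.22,0,0],[0.22,0,0],[0.22,0,0]], twist=[[0,0,0],[0,0,0],[0,0,0],[0,0,0],[0,0,0],[0,0,0],[0,0,0],[0,0,0]], gripper=[-1,-1,-1,-1,-1,-1,-1,-1])

```text
time: 7.6
tool_pos: [0.578, 0.034, 0.2157]
ee_rot: [-3.141, 0.005, 1.764]
wrist_force: [2.0, -6.7, 2.9]
width: 0.0118
finger_force: 30.0
```

>>> play_rows(translation=[[0.22,0,0],[0.22,0,0],[0.22,0,0],[0.22,0,0],[0.22,0,0],[0.22,0,0],[0.22,0,0],[0.2,0,0]], twist=[[0,0,0],[0,0,0],[0,0,0],[0,0,0],[0,0,0],[0,0,0],[0,0,0],[0,0,0]], gripper=[-1,-1,-1,-1,-1,-1,-1,-1])

```text
time: 8.4
tool_pos: [0.5647, 0.1022, 0.2157]
ee_rot: [-3.141, 0.005, 1.764]
wrist_force: [1.6, -5.1, 3.8]
width: 0.0118
finger_force: 30.0
```

>>> play_rows(translation=[[0.14,0,0],[0.12,0,0],[0.12,0,0],[0.1,0,0],[0.08,0,0],[0.06,0,0],[0.04,0,0],[0.04,0,0]], twist=[[0,0,0],[0,0,0],[0,0,0],[0,0,0],[0,0,0],[0,0,0],[0,0,0],[0,0,0]], gripper=[-1,-1,-1,-1,-1,-1,-1,-1])

```text
time: 9.2
tool_pos: [0.5594, 0.1294, 0.2157]
ee_rot: [-3.141, 0.006, 1.764]
wrist_force: [1.0, -6.6, 4.5]
width: 0.012
finger_force: 30.0
```

>>> play_rows(translation=[[0.03,0,0],[0.03,0,0],[0.02,0,0],[0,0,0]], twist=[[0,0,0],[0,0,0],[0,0,0],[0,0,0]], gripper=[-1,-1,-1,-1])

```text
time: 9.6
tool_pos: [0.5591, 0.1312, 0.2157]
ee_rot: [-3.141, 0.01, 1.764]
wrist_force: [1.4, -11.1, 3.4]
width: 0.0118
finger_force: 30.0
```

>>> play_rows(translation=[[0.04,0,0],[0.04,0,0],[0.0,0,0],[0,0,0]], twist=[[0,0,0],[0,0,0],[0,0,0],[0,0,0]], gripper=[-1,-1,-1,-1])

```text
time: 10.0
tool_pos: [0.5588, 0.1326, 0.2156]
ee_rot: [-3.141, 0.015, 1.763]
wrist_force: [3.2, -16.0, 3.3]
width: 0.012
finger_force: 30.0
```

```bash
python3 - <<'E'
from h import *
im=snap('side'); p,y=pose(); print(p,np.degrees(y),robot.get_obs()['wrist_force'])
print([(np.round(d['centre'],3),round(d['score'],2)) for d in robot.spot_point('tray_mid','side')[:2]])
a=cv2.resize(im[290:470,220:400],None,fx=3,fy=3,interpolation=cv2.INTER_CUBIC)
cv2.imwrite('pics/home.png',a[:,:,::-1])
E
```

```text
[0.55881915 0.1325598  0.21565696] 101.02794555992328 [  3.48925442 -15.8381036    4.15932342]
[(array([0.54 , 0.214, 0.014]), 0.98), (array([ 0.35 , -0.042,  0.014]), 0.69)]
```

View pics/home.png

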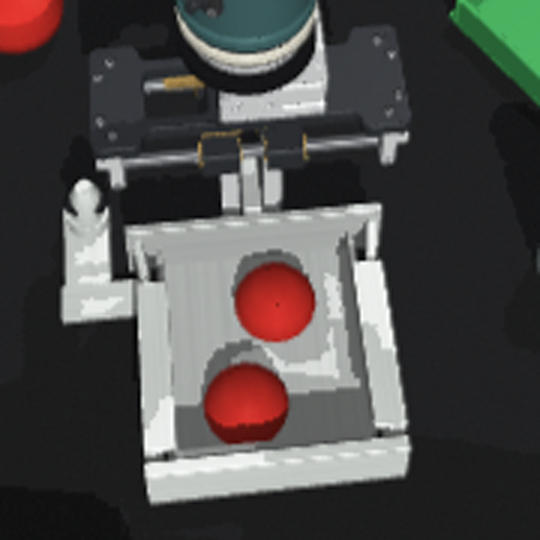

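The tray sits between the lips with its front plate flush against the wall ends ((127,228)–(382,207)). Both halves are in it, and the push force is rising, so it is home. Releasing and rising.

>>> play_rows(translation=[[0,0,0],[0,0,0],[0,0,0],[0,0,-0.3],[0,0,-0.7],[0,0,-0.7],[0,0,-0.4],[0,0,0]], twist=[[0,0,0],[0,0,0],[0,0,0],[0,0,0],[0,0,0],[0,0,0],[0,0,0],[0,0,0]], gripper=[0.4,0.4,0.4,0.4,0.4,0.4,0.4,0.4])

```text
time: 10.9
tool_pos: [0.5586, 0.1381, 0.3037]
ee_rot: [3.134, 0.0, 1.765]
wrist_force: [-0.0, 0.3, 0.4]
width: 0.0655
finger_force: 0.0
```

```bash
python3 - <<'E'
from h import *
p,y=pose(); o=robot.get_obs();print(p,np.degrees(y),o['width'],o['ee_rot'],o['wrist_force'])
S=lambda q:(np.array(q,float)+.5)/3-.5+[220,290]
O=np.array([.541,.219]);h=np.radians(101.3);u=np.array([np.cos(h),np.sin(h)]);v=np.array([-u[1],u[0]])
w=unproj('side',S([(127,228),(382,207)]),.047)[:,:2]-O; print(np.c_[w@u,w@v].round(4))
rows((p,np.degrees(y)),([.465,-.2915,.30],np.degrees(y)),14)
im=snap('side'); im=snap('top')
for c in('side','top'):print([(np.round(d['centre'],3),round(d['score'],2)) for d in robot.spot_point('tray_mid',c)[:2]])
E
```

```text
[0.5586234  0.13811284 0.30368775] 101.15441454340572 0.06549518192999726 [3.13432333e+00 4.83934739e-04 1.76547759e+00] [-0.02564821  0.26283019  0.41174267]
[[-0.07   -0.0774]
 [-0.0675  0.0773]]
n 14 tw -0.0
[[-0.72, -0.312, 0.007], [-0.72, -0.312, 0.007], [-0.72, -0.312, 0.007], [-0.72, -0.312, 0.007], [-0.72, -0.312, 0.007], [-0.72, -0.312, 0.007], [-0.72, -0.312, 0.007], [-0.72, -0.312, 0.007], [-0.72, -0.312, 0.007], [-0.72, -0.312, 0.007], [-0.72, -0.312, 0.007], [-0.72, -0.312, 0.007], [-0.72, -0.312, 0.007], [-0.72, -0.312, 0.007]]
[(array([ 0.348, -0.044,  0.015]), 0.8), (array([0.539, 0.216, 0.013]), 0.63)]
[(array([ 0.347, -0.041,  0.013]), 0.81), (array([0.659, 0.143, 0.048]), 0.52)]
```

>>> play_rows(translation=[[-0.5,-0.21,0],[-0.72,-0.31,0],[-0.72,-0.31,0],[-0.72,-0.31,0],[-0.72,-0.31,0],[-0.72,-0.31,0],[-0.72,-0.31,0],[-0.72,-0.31,0]], twist=[[0,0,0],[0,0,0],[0,0,0],[0,0,0],[0,0,0],[0,0,0],[0,0,0],[0,0,0]], gripper=[0.4,0.4,0.4,0.4,0.4,0.4,0.4,0.4])

```text
time: 11.9
tool_pos: [0.5064, -0.0993, 0.2978]
ee_rot: [-3.139, -0.001, 1.765]
wrist_force: [0.5, -0.2, 0.3]
width: 0.0657
finger_force: 0.0
```

>>> play_rows(translation=[[-0.72,-0.31,0],[-0.72,-0.31,0],[-0.72,-0.31,0],[-0.72,-0.31,0],[-0.72,-0.31,0],[-0.72,-0.31,0],[-0.22,-0.1,0],[0,0,0]], twist=[[0,0,0],[0,0,0],[0,0,0],[0,0,0],[0,0,0],[0,0,0],[0,0,0],[0,0,0]], gripper=[0.4,0.4,0.4,0.4,0.4,0.4,0.4,0.4])

```text
time: 12.7
tool_pos: [0.4648, -0.2923, 0.2981]
ee_rot: [-3.14, -0.002, 1.762]
wrist_force: [-0.1, -0.2, -0.8]
width: 0.0655
finger_force: 0.0
```

```bash
python3 - <<'E'
from h import *
snap('side');
p,y=pose(); o=robot.get_obs();print(p,np.degrees(y),o['width'],o['ee_rot'],o['time'])
for n in ['cap','cap_mid']: print([(np.round(d['centre'],3),round(d['score'],2)) for d in robot.spot_point(n,'side')[:3]])
rows((p,np.degrees(y)),([.465,-.2915,.2105],np.degrees(y)),5)
E
```

```text
[ 0.46515606 -0.2913166   0.29834901] 101.06574787806603 0.06592465426778181 [-3.14056361e+00 -2.33467015e-03  1.76393006e+00] 12.75
[(array([ 0.465, -0.29 , -0.004]), 0.73), (array([ 0.353, -0.285,  0.   ]), 0.61), (array([0.661, 0.141, 0.05 ]), 0.22)]
[(array([ 0.351, -0.277,  0.019]), 0.98), (array([ 0.613, -0.288,  0.002]), 0.7), (array([ 0.463, -0.29 ,  0.021]), 0.66)]
n 5 tw -0.0
[[-0.001, -0.001, 0.439], [-0.001, -0.001, 0.439], [-0.001, -0.001, 0.439], [-0.001, -0.001, 0.439], [-0.001, -0.001, 0.439]]
```

>>> play_rows(translation=[[0,0,0.45],[0,0,0.55],[0,0,0.55],[0,0,0.4],[0,0,0.15],[0,0,0.08],[0,0,0],[0,0,0]], twist=[[0,0,0],[0,0,0],[0,0,0],[0,0,0],[0,0,0],[0,0,0],[0,0,0],[0,0,0]], gripper=[0.4,0.4,0.4,0.4,0.4,0.4,0.4,0.4])

```text
time: 13.65
tool_pos: [0.4658, -0.2915, 0.2134]
ee_rot: [3.14, 0.002, 1.765]
wrist_force: [0.1, -0.5, 1.2]
width: 0.0655
finger_force: 0.0
```

>>> play_rows(translation=[[0,0,0],[0,0,0],[0,0,0],[0,0,0],[0,0,0],[0,0,0]], twist=[[0,0,0],[0,0,0],[0,0,0],[0,0,0],[0,0,0],[0,0,0]], gripper=[-1,-1,-1,-1,-1,-1])

```text
time: 14.25
tool_pos: [0.4653, -0.2916, 0.2125]
ee_rot: [-3.142, 0.0, 1.765]
wrist_force: [-0.6, -0.1, 0.7]
width: 0.0373
finger_force: 30.0
```

```bash
python3 - <<'E'
from h import *
p,y=pose(); y=np.degrees(y); q=p+[0,0,.0875]
rows((q,y),([.66,.142,.300],y),16)
E
```

```text
n 16 tw -0.0
[[0.606, 0.429, -0.0], [0.606, 0.429, -0.0], [0.606, 0.429, -0.0], [0.606, 0.429, -0.0], [0.606, 0.429, -0.0], [0.606, 0.429, -0.0], [0.606, 0.429, -0.0], [0.606, 0.429, -0.0], [0.606, 0.429, -0.0], [0.606, 0.429, -0.0], [0.606, 0.429, -0.0], [0.606, 0.429, -0.0], [0.606, 0.429, -0.0], [0.606, 0.429, -0.0], [0.606, 0.429, -0.0], [0.606, 0.429, -0.0]]
```

>>> play_rows(translation=[[0,0,-0.3],[0,0,-0.6],[0,0,-0.6],[0,0,-0.5],[0,0,-0.2],[0,0,0]], twist=[[0,0,0],[0,0,0],[0,0,0],[0,0,0],[0,0,0],[0,0,0]], gripper=[-1,-1,-1,-1,-1,-1])

```text
time: 14.85
tool_pos: [0.4657, -0.2917, 0.3021]
ee_rot: [3.139, 0.003, 1.765]
wrist_force: [-0.0, 0.0, -0.2]
width: 0.037
finger_force: 30.0
```

>>> play_rows(translation=[[0.4,0.28,0],[0.61,0.43,0],[0.61,0.43,0],[0.61,0.43,0],[0.61,0.43,0],[0.61,0.43,0],[0.61,0.43,0],[0.61,0.43,0]], twist=[[0,0,0],[0,0,0],[0,0,0],[0,0,0],[0,0,0],[0,0,0],[0,0,0],[0,0,0]], gripper=[-1,-1,-1,-1,-1,-1,-1,-1])

```text
time: 15.65
tool_pos: [0.5584, -0.0816, 0.2985]
ee_rot: [-3.139, -0.001, 1.765]
wrist_force: [1.2, -0.0, -0.4]
width: 0.0374
finger_force: 30.0
```

>>> play_rows(translation=[[0.61,0.43,0],[0.61,0.43,0],[0.61,0.43,0],[0.61,0.43,0],[0.61,0.43,0],[0.61,0.43,0],[0.61,0.43,0],[0.6,0.43,0]], twist=[[0,0,0],[0,0,0],[0,0,0],[0,0,0],[0,0,0],[0,0,0],[0,0,0],[0,0,0]], gripper=[-1,-1,-1,-1,-1,-1,-1,-1])

```text
time: 16.45
tool_pos: [0.656, 0.136, 0.2981]
ee_rot: [-3.138, -0.0, 1.765]
wrist_force: [0.0, 0.8, -0.6]
width: 0.0372
finger_force: 30.0
```

>>> play_rows(translation=[[0.15,0.1,0],[0,0,0.3],[0,0,0]], twist=[[0,0,0],[0,0,0],[0,0,0]], gripper=[-1,-1,-1])

```text
time: 16.75
tool_pos: [0.6578, 0.1406, 0.2846]
ee_rot: [-3.135, 0.0, 1.764]
wrist_force: [-0.7, 0.9, -1.2]
width: 0.0374
finger_force: 30.0
```

```bash
python3 - <<'E'
from h import *
im=snap('side'); p,y=pose(); o=robot.get_obs(); print(p,np.degrees(y),o['width'],o['ee_rot'],o['time'],o['wrist_force'])
for n in ['cap','cap_mid','stud_top','stud_shoulder','tray_mid']:
    d=robot.spot_point(n,'side'); print(n,[(np.round(e['centre'],3),round(e['score'],2)) for e in d[:3]])
b=p[2]-.2125
print('expected px: underside c',proj('side',[p[0],p[1],b]),'hub top',proj('side',[p[0],p[1],b+.038]),'stud top',proj('side',[.66,.142,.05]))
x0,y0=180,250; a=cv2.resize(im[y0:y0+150,x0:x0+200],None,fx=4,fy=4,interpolation=cv2.INTER_CUBIC).copy()
t=np.linspace(0,2*np.pi,61)
for c,r,z in((p,.034,b),(p,.034,b+.005),([.66,.142],.013,.02),([.66,.142],.005,.05)):
    q=proj('side',np.c_[c[0]+r*np.cos(t),c[1]+r*np.sin(t),0*t+z]); cv2.polylines(a,[(((q-[x0,y0]+.5)*4-.5)).round().astype(np.int32)],True,(0,255,0),1)
cv2.imwrite('pics/over.png',a[:,:,::-1])
E
```

```text
[0.65793274 0.14023845 0.28561045] 101.04979546125152 0.037009615177782174 [-3.13655992e+00  4.18092427e-04  1.76365164e+00] 16.8 [-0.70283188 -0.66917386 -0.79177782]
cap [(array([0.654, 0.144, 0.067]), 0.83)]
cap_mid [(array([0.655, 0.139, 0.09 ]), 0.96), (array([ 0.35 , -0.279,  0.022]), 0.67)]
stud_top [(array([0.662, 0.139, 0.05 ]), 0.93)]
stud_shoulder [(array([0.659, 0.142, 0.02 ]), 0.78)]
tray_mid [(array([0.539, 0.216, 0.014]), 0.93), (array([ 0.348, -0.044,  0.014]), 0.89)]
expected px: underside c [[248.16548908 344.70300217]] hub top [[246.20007827 333.27617905]] stud top [[248.01697402 352.0731825 ]]
```

View pics/over.png

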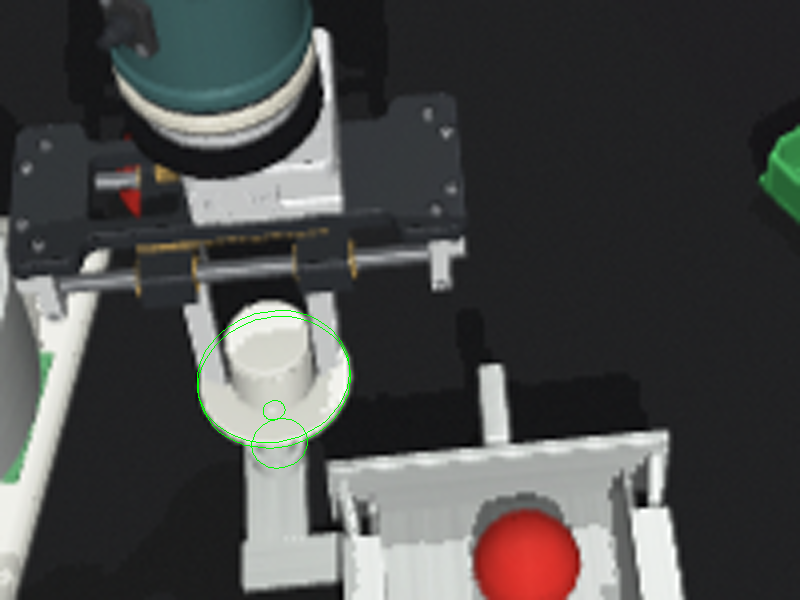

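The overlay matches the seen flange (centre ≈(274,380) in the crop), and the stud boss matches at (278,443). The cap needs about 2 mm of shift, then it can go down.

>>> play_rows(translation=[[0.04,0.06,0.1],[0,0,0.2],[0,0,0.2],[0,0,0.15],[0,0,0.1],[0,0,0.05],[0,0,0],[0,0,0]], twist=[[0,0,0],[0,0,0],[0,0,0],[0,0,0],[0,0,0],[0,0,0],[0,0,0],[0,0,0]], gripper=[-1,-1,-1,-1,-1,-1,-1,-1])

```text
time: 17.85
tool_pos: [0.6609, 0.1435, 0.2565]
ee_rot: [3.141, 0.0, 1.765]
wrist_force: [0.5, -0.9, -1.7]
width: 0.0376
finger_force: 30.0
```

>>> play_rows(translation=[[0,0,0.05],[0,0,0.05],[0,0,0.05],[0,0,0.05],[0,0,0.05],[0,0,0]], twist=[[0,0,0],[0,0,0],[0,0,0],[0,0,0],[0,0,0],[0,0,0]], gripper=[-1,-1,-1,-1,-1,-1])

```text
time: 18.45
tool_pos: [0.6608, 0.1432, 0.2485]
ee_rot: [3.14, 0.001, 1.765]
wrist_force: [-3.1, -1.7, 6.3]
width: 0.0371
finger_force: 30.0
```

>>> play_rows(translation=[[-0.02,-0.03,0.05],[0,0,0.05],[0,0,0.05],[0,0,0.05],[0,0,0]], twist=[[0,0,0],[0,0,0],[0,0,0],[0,0,0],[0,0,0]], gripper=[-1,-1,-1,-1,-1])

```text
time: 18.95
tool_pos: [0.6598, 0.1422, 0.2372]
ee_rot: [3.142, 0.001, 1.765]
wrist_force: [1.5, -1.7, -4.3]
width: 0.0371
finger_force: 30.0
```

>>> play_rows(translation=[[0,0,0.05],[0,0,0.05],[0,0,0]], twist=[[0,0,0],[0,0,0],[0,0,0]], gripper=[-1,-1,-1])

```text
time: 19.25
tool_pos: [0.6595, 0.1427, 0.2332]
ee_rot: [-3.14, -0.0, 1.765]
wrist_force: [2.6, 0.1, -2.8]
width: 0.0372
finger_force: 30.0
```

The force has dropped and turned negative: the cap has snapped past the nibs and is being drawn down. Pressing onto the shoulder.

>>> play_rows(translation=[[0,0,0.04],[0,0,0.03],[0,0,0],[0,0,0]], twist=[[0,0,0],[0,0,0],[0,0,0],[0,0,0]], gripper=[-1,-1,-1,-1])

```text
time: 19.65
tool_pos: [0.6595, 0.1427, 0.2325]
ee_rot: [-3.142, -0.0, 1.765]
wrist_force: [-3.1, 0.5, 5.8]
width: 0.0373
finger_force: 30.0
```

>>> play_rows(translation=[[0,0,0.04],[0,0,0],[0,0,0],[0,0,0]], twist=[[0,0,0],[0,0,0],[0,0,0],[0,0,0]], gripper=[-1,-1,-1,-1])

```text
time: 20.05
tool_pos: [0.6594, 0.1427, 0.2324]
ee_rot: [3.141, -0.0, 1.765]
wrist_force: [-5.6, 0.5, 10.4]
width: 0.0372
finger_force: 30.0
```

```bash
python3 - <<'E'
from h import *
F=[]
for i in range(3):
    im=snap('side'); F.append(robot.get_obs()['wrist_force'])
print(np.round(F,1)); p,y=pose(); print(p)
for n in ['cap','cap_mid','tray_mid']:
    d=robot.spot_point(n,'side'); print(n,[(np.round(e['centre'],3),round(e['score'],2)) for e in d[:2]])
print(robot.get_obs()['wrist_force'].round(1),robot.get_obs()['time'])
a=cv2.resize(im[290:440,180:380],None,fx=4,fy=4,interpolation=cv2.INTER_CUBIC); cv2.imwrite('pics/seat.png',a[:,:,::-1])
E
```

```text
[[-6.1 -0.4  9.7]
 [-5.8 -0.4  9.9]
 [-5.1 -0.1 11. ]]
[0.6593962  0.14268654 0.23244222]
cap [(array([0.664, 0.148, 0.016]), 0.72)]
cap_mid [(array([0.661, 0.14 , 0.04 ]), 0.78)]
tray_mid [(array([0.539, 0.218, 0.012]), 0.86), (array([ 0.348, -0.043,  0.014]), 0.8)]
[-5.2 -0.1  8.7] 20.35
```

View pics/seat.png

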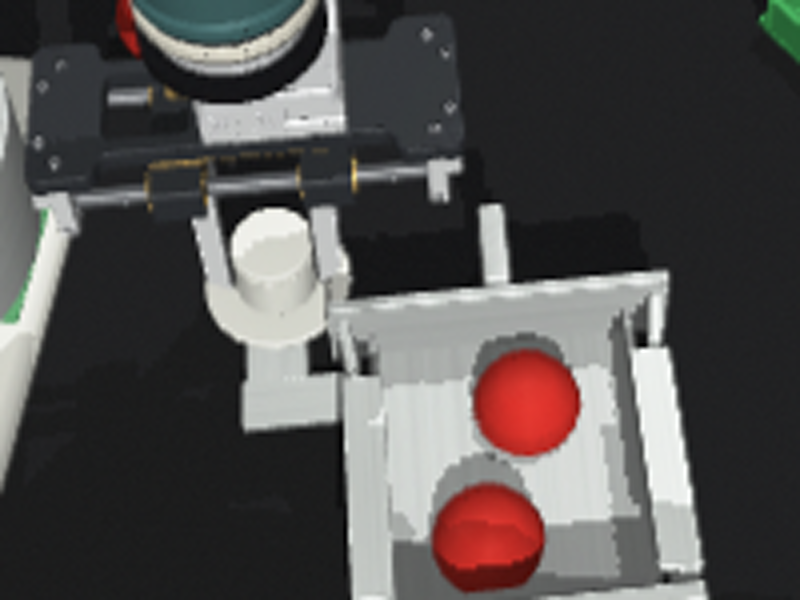

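The cap is on the stud with its flange flat (crop (278,300)), in front of the plate edge. The tray is home, the halves are in it, and the push is about 10 N. I'll add a small margin and hand in.

>>> play_rows(translation=[[0,0,0.01],[0,0,0],[0,0,0],[0,0,0]], twist=[[0,0,0],[0,0,0],[0,0,0],[0,0,0]], gripper=[-1,-1,-1,-1])

```text
time: 20.75
tool_pos: [0.6594, 0.1427, 0.2325]
ee_rot: [3.141, -0.0, 1.765]
wrist_force: [-5.6, 0.1, 11.1]
width: 0.0371
finger_force: 30.0
```

```bash
python3 -c "
from bench import robot
o=robot.get_obs();print(o['wrist_force'],o['tool_pos'],o['finger_force']);print(robot.close_job())"
```

```text
[-5.56786348  0.13941221 11.09717991] [0.65937366 0.14273374 0.23245775] 30.00347747001797
the job is handed in; nothing more can be done
None
```

The tray is fully home with both tomato halves in it, the white cap is clicked and seated on the stud, and I handed the job in at about 21 s with the gripper still holding the cap and pressing down at about 11 N.

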